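# Click the feed counter on to the orange tab

### The job

Set the baby's feed counter to the orange feed: with a shut fingertip flick the upright tab of its thumbwheel over towards the robot, one click at a time and letting the wheel settle after each, until the orange tab stands straight up between the two dark marks, and do not go past it. The counter stays standing where it is; pick nothing up and leave the cups, bottle, spoon, tin and monitor undisturbed.

Things in the scene. Friction and masses are not known exactly. Their poses are not given: they have to be found in the camera images.
- counter: Feed counter: loose weighted stand (about 1 kg, slides above about 5 N). White base 130 x 84 x 14 mm, two pastel pink cheeks 84 mm long in x, outer faces at y = +-30 mm, tops 78 mm up, thumbwheel between them. Origin: centre of its underside; z up, y along the axle, -x is the side nearer the robot (turned up to 0.5 rad). Dark marks on the cheek tops at x = 0 show the upright position.
- wheel_axle (a point): Centre of the thumbwheel on its axle, 60 mm above the counter's underside. Dark grey hub of radius 21 mm, 30 mm wide; six flat radial tabs 60 degrees apart, 5 mm thick, 30 mm wide (3 mm clear of the cheeks), tips 40 mm from the axle. The upright tab's neighbours have their tips 20 mm lower than its own and 35 mm to either side in x.
- top_tip (a point): Middle of the upright tab's outer edge, whichever tab is up: 40 mm above the axle, 100 mm above the surface, 22 mm above the cheeks. Fixed to the counter. A fingertip reaching 7 to 15 mm below this point, swept level along the counter's -x from behind (+x of) the tab until some 35 mm past here, turns the wheel one click (2 to 4 N) and slips off the tab.
- orange_tip (a point): Middle of the orange tab's outer edge, 40 mm from the axle; turns with the wheel.
- feed_wheel (a joint): Wheel angle, rad: 0 = orange tab up; grows (forward) as the wheel's top goes to the counter's -x, towards the robot. A spring detent holds it at each 1.047 rad (60 degrees, one click); pushed over half-way it springs on, else back. Starts 2 to 4 clicks short. Tab up: green at -4.19, yellow -3.14, blue -2.09, white -1.05, orange 0, lilac (too far) 1.05.
- cup_big: Lowest of a tower of three upturned plastic stacking cups: lilac, 76 mm across, 50 mm high; origin at the centre of its underside. The whole tower is 135 mm high.
- cup_mid: Middle cup of the tower: yellow, 64 mm across, 45 mm high; origin at the centre of its underside.
- cup_small: Top cup of the tower: pink, 52 mm across, 40 mm high; origin at the centre of its underside.
- baby_bottle: Glass baby bottle standing upright, 58 mm across, 150 mm high; origin at the centre of its underside.
- spoon: Hard orange silicone spoon lying flat beside the counter, 132 mm long, up to 30 mm wide, 9 mm high; origin on its underside 59 mm from its bowl end, bowl to its +x.
- tin: Closed aluminium tin with hinged lid, 110 x 90 x 60 mm plus a knob on the lid's front; origin at the centre of its underside.
- monitor: White baby-monitor camera on a round foot, 72 mm across, 106 mm high; origin at the centre of its underside.
There are look-alikes about, which are no part of the job. Leave any red or turquoise look-alike of the counter alone.

How it is judged:
On the way:
1. the wheel rests on the click just before orange (white tab up) (value of joint feed_wheel between -1.1972 and -0.8972 rad), for 0.2 s.
At the end, for the whole second after the job is handed in: The orange tab stands straight up (wheel at 0 within 0.15 rad) and still; the counter stands level, within 20 mm of where it began; cups, bottle, spoon, tin and monitor are upright and within 20 mm of where they began (value of joint feed_wheel between -0.15 and 0.15 rad and velocity of joint feed_wheel between -0.1 and 0.1 rad/s and distance of each of counter, cup_big, cup_mid, cup_small, baby_bottle, spoon, tin, monitor from where it was at the start of the episode below 0.02 m and angle between counter's own z axis and vertical below 0.05 rad and linear speed of counter below 0.01 m/s and angle between each of cup_big, cup_mid, cup_small, baby_bottle, spoon, tin, monitor's own z axis and vertical below 0.1 rad); the robot touches nothing.
It fails at once if the wheel goes past the orange tab (more than half a click) (value of joint feed_wheel above 0.55 rad).
It fails at once if the counter is lifted, tipped or shoved (height (world z) of counter above 0.01 m or angle between counter's own z axis and vertical above 0.2 rad or distance of counter from where it was at the start of the episode above 0.02 m).
It fails at once if a bystander is knocked, moved or picked up (distance of any of cup_big, cup_mid, cup_small, baby_bottle, spoon, tin, monitor from where it was at the start of the episode above 0.02 m).
It also fails if it takes over 51 s, if anything falls off the work surface, if the arm or the gripper's body presses on something with over 40 N, if the wrist force passes 120 N, or if a joint passes its speed limit or range.

### The arm

A 6-joint arm with a two-finger parallel gripper is mounted at the origin on the work surface. World frame = base frame: x ahead of the robot, y to its left, z up, the work surface at z = 0. Lengths are in m, angles in rad, forces in N, time in s.
With the tool pointing down it reaches from about 0.35 to 0.775 m from the base axis. Payload 7.3 kg.
Tool frame: the origin (TCP) lies at the very end of the fingers, on their centre line; the grasp point (between the pads) lies 19 mm behind it (robot.hold_point_z is the distance from the TCP to the grasp point, in m); z points along the fingers, y is the direction in which the jaws open and shut (so a half turn about z gives the same grasp; the last joint's range is limited). The gripper opens to 92 mm and grips with 3 to 60 N. Pads are 19 mm wide; open, the fingers measure 130 mm over their backs; the gripper's body (75 mm by 190 mm) begins 47 mm behind the grasp point.
Start: joints at [-1.322, 0.342, 1.524, -0, 1.275, -0.146], TCP at [0.202, -0.485, 0.227] pointing down, gripper open.
Joint ranges: [-2.53, 2.53], [-0.77, 2.02], [0.04, 2.7], [-1, 4.14], [0.28, 2.66], [-3.11, 3.11]. Speed limits (rad/s): [2.57, 2.57, 3.14, 3.14, 3.14, 3.14].

### API

Orientations are given as [roll, pitch, yaw] about the fixed x, y, z axes, in that order (R = Rz(yaw) Ry(pitch) Rx(roll)).
In Python, from cell import monitor, viewer, robot gives the robot as it stands.
- The arm moves only by the tool move_arm, never from a script. Its argument "deltas" is a list of rows, each an object of numbers: "x", "y", "z": the shift along the tool's x, y, z in m; "wx", "wy", "wz": the turn, a rotation vector about the tool's x, y, z in degrees; "hand": the opening, from 0 (shut) to 1 (fully open). In form: [{"x": .., "y": .., "z": .., "wx": .., "wy": .., "wz": .., "hand": ..}, ...]. A call has 1 to 8 rows; each row is the pose to reach, as a shift and turn from the pose commanded when the call began, along the tool's axes at that moment; what a row does not reach only later rows make up. A row lasts 1/8 s, in which the tool goes at most 62.5 mm and 10.7 degrees, less where a joint would pass 70% of its speed; a pose out of reach is approached as far as the arm can. A call with a gripper value outside its range is refused whole. The fingers move at their own pace and stop on an object; "grip_force" is the grip in N (left out, the last holds). Time passes only in rows, so rows that repeat a pose let the fingers close. It gives the time, the measured TCP pose, the force and the opening at its end, in the units of the state.
- monitor.observe(): the state, without advancing time (a new reading comes with each control period).
- viewer.read_camera(name): name is "scene" or "top"; returns the picture (480x640x3 uint8, red, green, blue); there is no depth.
- viewer.camera_params(name): a dict with "camera_matrix" (3x3 intrinsics, pixels), "R" (3x3) and "t" (3): a world point X has camera coordinates R X + t. Camera axes: x right, y down, z forward; pixel columns grow to the right and rows downward; lengths in m; the calibration is good to about 2 mm. A picture is of the moment at which its call begins. camera_params takes no time and is no camera call.
- robot.hand_in(): hands the job in, once; it reports no verdict.
The state is a dict: "time": time; "qpos": joint angles; "qvel": joint speeds; "joint_efforts": joint torques, N m; "tool_pos": TCP position; "tool_rot": TCP orientation; "contact_force": force on the tool from outside, world axes, zero at the start; "torque": the same for the moment, N m; "opening": finger opening in m.
Only numpy, scipy, OpenCV 4.12 (cv2) and the standard library are available. Lean on these libraries where they do the work, as an engineer would, in place of code of your own. Each camera call takes 0.05 s, during which the arm holds its last target. There are 200 camera calls.

## Working session

There is one attempt and no reset: what is moved stays moved. The work goes in short steps, Python scripts to look and compute and a tool call to move; the robot and the scene stay as the last step left them, time stands still between calls to the robot, and variables do not carry over. Pictures are saved under pics/ and viewed, about 8 in all and at most 12, crops included, and the job is handed in when it is done.

Besides the shell and the picture viewer there is one more tool, called after "Call:" by a JSON object that holds its "name" and its "arguments". move_arm: Moves the arm, as the interface text tells. Its arguments: {"type":"object","properties":{"deltas":{"type":"array","items":{"type":"object","properties":{"x":{"type":"number"},"y":{"type":"number"},"z":{"type":"number"},"wx":{"type":"number"},"wy":{"type":"number"},"wz":{"type":"number"},"hand":{"type":"number"}}}},"grip_force":{"type":"number"}},"required":["deltas"]}

```bash
mkdir -p pics
python3 - <<'E'
from cell import monitor, viewer, robot
import cv2
for n in("scene","top"):
    cv2.imwrite(f"pics/{n}0.png",viewer.read_camera(n)[:,:,::-1])
    print(n,viewer.camera_params(n))
s=monitor.observe();print(s)
E
```

```text
scene {'camera_matrix': array([[565.59209496,   0.        , 319.63588102],
       [  0.        , 565.59209496, 247.09522373],
       [  0.        ,   0.        ,   1.        ]]), 'R': array([[-0.60631205,  0.79509041, -0.01472881],
       [ 0.60085365,  0.44590301, -0.66343454],
       [-0.52092282, -0.41109822, -0.74808935]]), 't': array([ 0.33994338, -0.28691223,  1.68558322])}
top {'camera_matrix': array([[528.95630908,   0.        , 314.84283614],
       [  0.        , 528.95630908, 244.4779847 ],
       [  0.        ,   0.        ,   1.        ]]), 'R': array([[ 0.00290893, -0.99999208, -0.00271518],
       [-0.99768937, -0.00271791, -0.06788619],
       [ 0.06787828,  0.00290638, -0.99768938]]), 't': array([-0.01541431,  0.55106527,  0.96347901])}
{'time': 0.1, 'qpos': array([-1.32199601e+00,  3.42640793e-01,  1.52492435e+00,  1.43153952e-05,
        1.27539512e+00, -1.45995637e-01]), 'qvel': array([ 0.00027728, -0.00241216, -0.00158407,  0.00045178, -0.00165958,
        0.00158683]), 'joint_efforts': array([ 1.77230333e-03, -4.32004344e+01, -2.44693458e+01,  7.19386968e-02,
        5.25572710e-02, -5.36106165e-05]), 'tool_pos': array([ 0.20186188, -0.484248  ,  0.22611982]), 'tool_rot': array([-3.14024159e+00, -2.12499551e-04,  3.94791633e-01]), 'contact_force': array([ 0.19738942, -0.13124456,  0.40305367]), 'torque': array([0.06911368, 0.04610702, 0.04742884]), 'opening': 0.09171387011367749}
```

View pics/scene0.png

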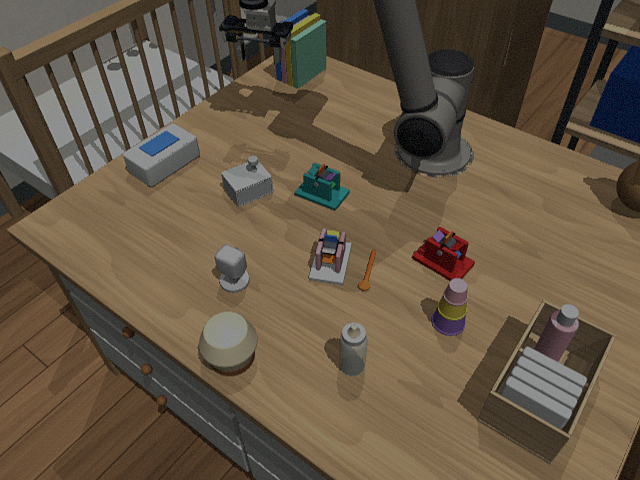

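View pics/top0.png

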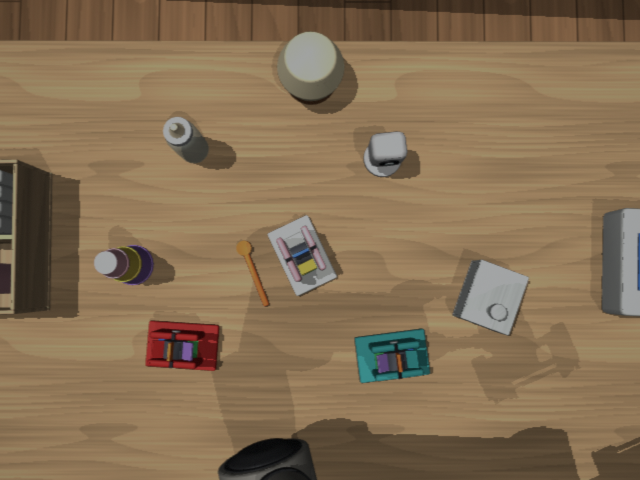

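The counter is at about (303,255) in the top view and (330,258) in the scene view. The upright tab looks blue, with yellow on the robot side. I'll enlarge both to check.

Run:
```python
import cv2,numpy as np
a=cv2.imread("pics/top0.png")[205:305,255:350];b=cv2.imread("pics/scene0.png")[215:290,295:365]
a=cv2.resize(a,(380*800//760,420),interpolation=3) if 0 else cv2.resize(a,None,fx=4.2,fy=4.2,interpolation=cv2.INTER_CUBIC)
b=cv2.resize(b,None,fx=5.6,fy=5.6,interpolation=cv2.INTER_CUBIC)
print(a.shape,b.shape)
c=np.zeros((420,800,3),np.uint8);c[:,:a.shape[1]]=a[:420];c[:b.shape[0],400:400+b.shape[1]]=b[:420];cv2.imwrite("pics/c0.png",c)
```

```text
(420, 399, 3) (420, 392, 3)
```

View pics/c0.png

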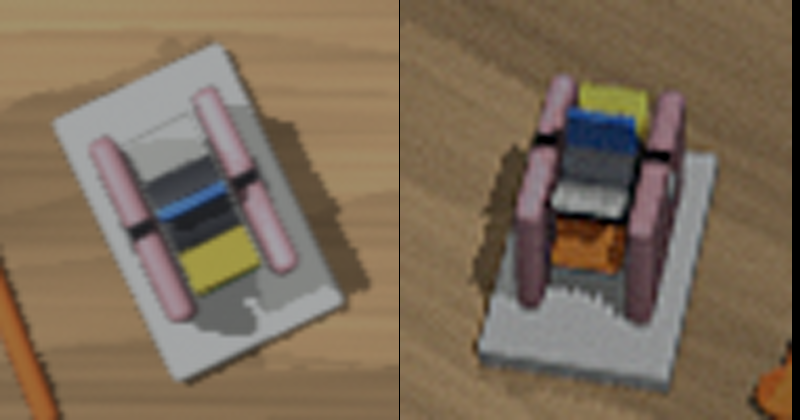

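Blue is upright, yellow is on the robot side, and white then orange follow behind, so the wheel needs 2 clicks. In the crop, the base corners are at (55,122), (218,43), (343,300), (183,380), the marks at (140,229) and (246,180), and the blue tab edge runs from (158,216) to (229,184).

```bash
cat > h.py <<'E'
import numpy as np
from cell import viewer
def ray(n,u,v,z):
    p=viewer.camera_params(n);K,R,t=p["camera_matrix"],p["R"],p["t"]
    d=R.T@np.linalg.solve(K,[u,v,1]);c=-R.T@t
    return c+d*(z-c[2])/d[2]
def proj(n,X):
    p=viewer.camera_params(n);q=p["camera_matrix"]@(p["R"]@np.array(X)+p["t"]);return q[:2]/q[2]
E
python3 - <<'E'
from h import *
f=lambda u,v,z:ray("top",255+u/4.2,205+v/4.2,z)
c=[f(*p,.014) for p in((55,122),(218,43),(343,300),(183,380))]
print(np.round(c,4),"ctr",np.mean(c,0))
ax=(c[0]+c[1]-c[2]-c[3])/2;ay=(c[0]+c[3]-c[1]-c[2])/2
print("len",np.linalg.norm(ax),np.linalg.norm(ay),"yaw",np.arctan2(ax[1],ax[0]),np.arctan2(-ay[0],ay[1]))
m=[f(140,229,.078),f(246,180,.078)];print("marks",np.mean(m,0),m)
t=[f(158,216,.1),f(229,184,.1)];print("tip",np.mean(t,0),t, np.arctan2(-(t[0]-t[1])[0],(t[0]-t[1])[1]))
s=lambda u,v,z:ray("scene",295+(u-400)/5.6,215+v/5.6,z)
print("scene tip",(s(570,110,.1)+s(635,120,.1))/2,"marks",(s(545,140,.078)+s(657,156,.078))/2)
for n,p in (("bottle",(180,131,.15)),("monitor",(387,148,.1)),("cup",(108,263,.135)),("tinknob",(498,312,.07))): print(n,ray("top",*p))
E
```

```text
[[ 0.5707  0.0736  0.014 ]
 [ 0.6063  0.0012  0.014 ]
 [ 0.492  -0.0546  0.014 ]
 [ 0.4566  0.016   0.014 ]] ctr [0.53140689 0.00905383 0.014     ]
len 0.12746070455369224 0.07982576327312371 yaw 0.4604446369727864 0.4608632739862723
marks [0.53092328 0.010108   0.078     ] [array([0.52068617, 0.032051  , 0.078     ]), array([ 0.54116039, -0.011835  ,  0.078     ])]
tip [0.53163372 0.00928127 0.1       ] [array([0.52510532, 0.02363054, 0.1       ]), array([ 0.53816212, -0.005068  ,  0.1       ])] 0.42697432265463864
scene tip [0.53224131 0.01416875 0.1       ] marks [0.53162728 0.01288522 0.078     ]
bottle [0.72731311 0.20649636 0.15      ]
monitor [ 0.71258195 -0.1379799   0.1       ]
cup [0.51193278 0.32375715 0.135     ]
tinknob [ 0.43053345 -0.33357135  0.07      ]
```

Both cameras put the tip at about (0.5315, 0.0105, 0.100) with yaw ≈ 0.455, and the base sizes agree to within 4 mm. I'll move above a point 26 mm behind the tab, with the jaws shut and the jaw axis across the counter.

Call:
{"name": "move_arm", "arguments": {"deltas": [{"x":0.06,"y":-0.038,"hand":0},{"x":0.11,"y":-0.07,"hand":0},{"x":0.16,"y":-0.102,"hand":0},{"x":0.21,"y":-0.134,"hand":0},{"x":0.26,"y":-0.166,"hand":0},{"x":0.31,"y":-0.198,"wz":-1,"hand":0},{"x":0.36,"y":-0.23,"wz":-2,"hand":0},{"x":0.41,"y":-0.262,"wz":-3.5,"hand":0}], "grip_force": 20}}

```text
schema error: expected keys x, y, z, wx, wy, wz, hand
```

Call:
{"name": "move_arm", "arguments": {"deltas": [{"x":0.055,"y":-0.034,"hand":0},{"x":0.11,"y":-0.068,"hand":0},{"x":0.11,"y":-0.068,"hand":0},{"x":0.11,"y":-0.068,"hand":0}]}}

```text
schema error: expected keys x, y, z, wx, wy, wz, hand
```

Call:
{"name": "move_arm", "arguments": {"deltas": [{"x":0.06,"y":-0.038,"z":0,"wx":0,"wy":0,"wz":0,"hand":0},{"x":0.11,"y":-0.07,"z":0,"wx":0,"wy":0,"wz":0,"hand":0},{"x":0.16,"y":-0.102,"z":0,"wx":0,"wy":0,"wz":0,"hand":0},{"x":0.21,"y":-0.134,"z":0,"wx":0,"wy":0,"wz":0,"hand":0},{"x":0.26,"y":-0.166,"z":0,"wx":0,"wy":0,"wz":0,"hand":0},{"x":0.31,"y":-0.198,"z":0,"wx":0,"wy":0,"wz":-1,"hand":0},{"x":0.36,"y":-0.23,"z":0,"wx":0,"wy":0,"wz":-2,"hand":0},{"x":0.41,"y":-0.262,"z":0,"wx":0,"wy":0,"wz":-3.5,"hand":0}], "grip_force": 20}}

```text
time: 1.1
tool_pos: [0.4804, -0.0833, 0.2266]
tool_rot: [3.142, 0.0, 0.457]
contact_force: [0.8, -0.9, -0.4]
opening: 0.0163
```

Call:
{"name": "move_arm", "arguments": {"deltas": [{"x":0.055,"y":-0.034,"z":0,"wx":0,"wy":0,"wz":0,"hand":0},{"x":0.1,"y":-0.062,"z":0,"wx":0,"wy":0,"wz":0,"hand":0},{"x":0.1,"y":-0.062,"z":0,"wx":0,"wy":0,"wz":0,"hand":0},{"x":0.1,"y":-0.062,"z":0,"wx":0,"wy":0,"wz":0,"hand":0}]}}

```text
time: 1.6
tool_pos: [0.5416, 0.0145, 0.2261]
tool_rot: [-3.141, 0.001, 0.457]
contact_force: [1.0, 0.6, 0.1]
opening: 0.0005
```

Call:
{"name": "move_arm", "arguments": {"deltas": [{"x":0.016,"y":-0.001,"z":0,"wx":0,"wy":0,"wz":0,"hand":0},{"x":0.016,"y":-0.001,"z":0.05,"wx":0,"wy":0,"wz":0,"hand":0},{"x":0.016,"y":-0.001,"z":0.1,"wx":0,"wy":0,"wz":0,"hand":0},{"x":0.016,"y":-0.001,"z":0.114,"wx":0,"wy":0,"wz":0,"hand":0},{"x":0.016,"y":-0.001,"z":0.114,"wx":0,"wy":0,"wz":0,"hand":0}]}}

```text
time: 2.22
tool_pos: [0.556, 0.0217, 0.113]
tool_rot: [-3.141, 0.001, 0.455]
contact_force: [0.9, -0.4, 0.2]
opening: 0.0005
```

Run:
```python
import cv2
from h import *
from cell import monitor
b=viewer.read_camera("scene")[:,:,::-1][190:300,270:400]
cv2.imwrite("pics/s1.png",cv2.resize(b,None,fx=5,fy=5,interpolation=cv2.INTER_CUBIC))
s=monitor.observe();print(s["tool_pos"],(proj("scene",s["tool_pos"])-[270,190])*5)
```

```text
[0.55685847 0.02176645 0.11413152] [287.16711743 245.62730783]
```

View pics/s1.png

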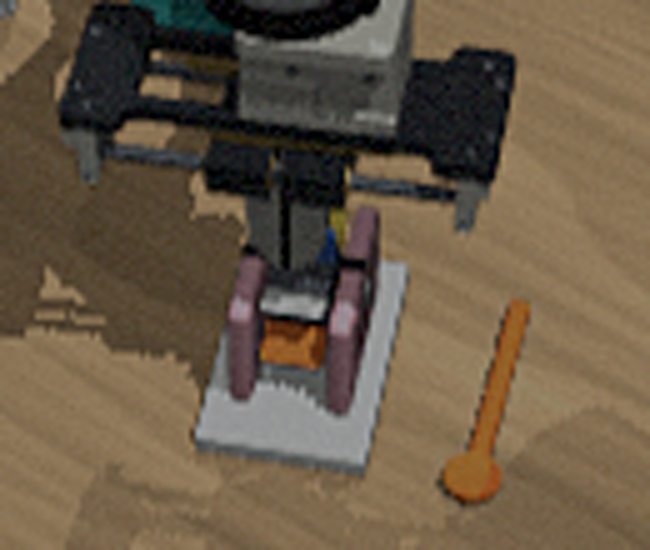

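The finger stands centred behind the blue tab, about 2–3 mm off towards the counter's −y (finger at x≈287, midline ≈294). I'll correct that, lower the finger and sweep slowly.

Call:
{"name": "move_arm", "arguments": {"deltas": [{"x":0,"y":-0.002,"z":0.012,"wx":0,"wy":0,"wz":0,"hand":0},{"x":0,"y":-0.002,"z":0.024,"wx":0,"wy":0,"wz":0,"hand":0},{"x":0,"y":-0.002,"z":0.024,"wx":0,"wy":0,"wz":0,"hand":0},{"x":-0.006,"y":-0.002,"z":0.024,"wx":0,"wy":0,"wz":0,"hand":0},{"x":-0.012,"y":-0.002,"z":0.024,"wx":0,"wy":0,"wz":0,"hand":0}]}}

```text
time: 2.9
tool_pos: [0.5442, 0.0189, 0.089]
tool_rot: [3.141, -0.0, 0.456]
contact_force: [-0.7, 0.2, 0.0]
opening: 0.0004
```

Call:
{"name": "move_arm", "arguments": {"deltas": [{"x":-0.006,"y":0,"z":0,"wx":0,"wy":0,"wz":0,"hand":0},{"x":-0.012,"y":0,"z":0,"wx":0,"wy":0,"wz":0,"hand":0},{"x":-0.018,"y":0,"z":0,"wx":0,"wy":0,"wz":0,"hand":0}]}}

```text
time: 3.28
tool_pos: [0.528, 0.0109, 0.0889]
tool_rot: [3.141, -0.0, 0.456]
contact_force: [1.4, 0.5, -0.6]
opening: 0.0002
```

Call:
{"name": "move_arm", "arguments": {"deltas": [{"x":-0.006,"y":0,"z":0,"wx":0,"wy":0,"wz":0,"hand":0},{"x":-0.012,"y":0,"z":0,"wx":0,"wy":0,"wz":0,"hand":0},{"x":-0.018,"y":0,"z":0,"wx":0,"wy":0,"wz":0,"hand":0},{"x":-0.024,"y":0,"z":0,"wx":0,"wy":0,"wz":0,"hand":0},{"x":-0.027,"y":0,"z":0,"wx":0,"wy":0,"wz":0,"hand":0},{"x":-0.027,"y":0,"z":0,"wx":0,"wy":0,"wz":0,"hand":0}]}}

```text
time: 4.03
tool_pos: [0.5039, -0.0009, 0.0888]
tool_rot: [3.142, -0.0, 0.456]
contact_force: [0.4, 0.1, -0.9]
opening: 0.0005
```

Call:
{"name": "move_arm", "arguments": {"deltas": [{"x":0,"y":0,"z":-0.03,"wx":0,"wy":0,"wz":0,"hand":0},{"x":0,"y":0,"z":-0.08,"wx":0,"wy":0,"wz":0,"hand":0},{"x":-0.04,"y":0,"z":-0.12,"wx":0,"wy":0,"wz":0,"hand":0},{"x":-0.09,"y":0,"z":-0.12,"wx":0,"wy":0,"wz":0,"hand":0},{"x":-0.09,"y":0,"z":-0.12,"wx":0,"wy":0,"wz":0,"hand":0}]}}

```text
time: 4.65
tool_pos: [0.4211, -0.0409, 0.2092]
tool_rot: [3.141, 0.0, 0.454]
contact_force: [0.6, -0.2, 0.1]
opening: 0.0006
```

Run:
```python
import cv2,numpy as np
from h import *
from cell import monitor
b=viewer.read_camera("scene")[:,:,::-1][215:290,295:365]
a=viewer.read_camera("top")[:,:,::-1][205:305,255:350]
a=cv2.resize(a,None,fx=4.2,fy=4.2,interpolation=cv2.INTER_CUBIC)
b=cv2.resize(b,None,fx=5.6,fy=5.6,interpolation=cv2.INTER_CUBIC)
c=np.zeros((420,800,3),np.uint8);c[:,:399]=a;c[:,400:792]=b;cv2.imwrite("pics/c1.png",c)
s=monitor.observe();print(s["time"],s["tool_pos"])
```

```text
4.75 [ 0.42359876 -0.0405235   0.20912445]
```

View pics/c1.png

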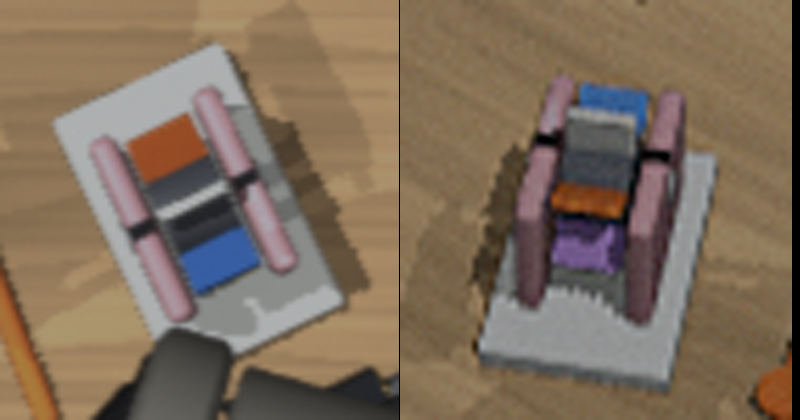

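One click done: white is up and orange is next behind. The base corners are at the same pixels, so the counter hasn't moved. I'll repeat the same sweep once.

Call:
{"name": "move_arm", "arguments": {"deltas": [{"x":0.05,"y":0,"z":0,"wx":0,"wy":0,"wz":0,"hand":0},{"x":0.1,"y":0,"z":0,"wx":0,"wy":0,"wz":0,"hand":0},{"x":0.147,"y":0,"z":0,"wx":0,"wy":0,"wz":0,"hand":0},{"x":0.147,"y":0,"z":0,"wx":0,"wy":0,"wz":0,"hand":0},{"x":0.147,"y":0,"z":0.05,"wx":0,"wy":0,"wz":0,"hand":0},{"x":0.147,"y":0,"z":0.09,"wx":0,"wy":0,"wz":0,"hand":0},{"x":0.147,"y":0,"z":0.09,"wx":0,"wy":0,"wz":0,"hand":0}]}}

```text
time: 5.62
tool_pos: [0.5529, 0.0246, 0.1158]
tool_rot: [-3.138, 0.006, 0.456]
contact_force: [-0.1, 0.5, 0.5]
opening: 0.0008
```

Call:
{"name": "move_arm", "arguments": {"deltas": [{"x":0,"y":0,"z":0,"wx":0,"wy":0,"wz":0,"hand":0},{"x":0,"y":0,"z":0,"wx":0,"wy":0,"wz":0,"hand":0}]}}

```text
time: 5.88
tool_pos: [0.5564, 0.0242, 0.1207]
tool_rot: [3.14, -0.003, 0.456]
contact_force: [0.1, -1.1, 1.1]
opening: 0.0005
```

Call:
{"name": "move_arm", "arguments": {"deltas": [{"x":0,"y":0,"z":0.016,"wx":0,"wy":0,"wz":0,"hand":0},{"x":0,"y":0,"z":0.031,"wx":0,"wy":0,"wz":0,"hand":0},{"x":0,"y":0,"z":0.031,"wx":0,"wy":0,"wz":0,"hand":0},{"x":-0.006,"y":0,"z":0.031,"wx":0,"wy":0,"wz":0,"hand":0},{"x":-0.012,"y":0,"z":0.031,"wx":0,"wy":0,"wz":0,"hand":0},{"x":-0.018,"y":0,"z":0.031,"wx":0,"wy":0,"wz":0,"hand":0}]}}

```text
time: 6.62
tool_pos: [0.5393, 0.0164, 0.0882]
tool_rot: [3.141, -0.002, 0.456]
contact_force: [2.4, 3.0, -1.0]
opening: 0.0003
```

Call:
{"name": "move_arm", "arguments": {"deltas": [{"x":-0.006,"y":0,"z":0,"wx":0,"wy":0,"wz":0,"hand":0},{"x":-0.012,"y":0,"z":0,"wx":0,"wy":0,"wz":0,"hand":0},{"x":-0.018,"y":0,"z":0,"wx":0,"wy":0,"wz":0,"hand":0},{"x":-0.024,"y":0,"z":0,"wx":0,"wy":0,"wz":0,"hand":0}]}}

```text
time: 7.12
tool_pos: [0.5167, 0.0055, 0.0876]
tool_rot: [-3.141, 0.001, 0.456]
contact_force: [0.1, -0.0, -0.0]
opening: 0.0005
```

Call:
{"name": "move_arm", "arguments": {"deltas": [{"x":-0.006,"y":0,"z":0,"wx":0,"wy":0,"wz":0,"hand":0},{"x":-0.012,"y":0,"z":0,"wx":0,"wy":0,"wz":0,"hand":0},{"x":-0.015,"y":0,"z":0,"wx":0,"wy":0,"wz":0,"hand":0},{"x":-0.015,"y":0,"z":0,"wx":0,"wy":0,"wz":0,"hand":0},{"x":-0.015,"y":0,"z":0,"wx":0,"wy":0,"wz":0,"hand":0}]}}

```text
time: 7.75
tool_pos: [0.5042, -0.0007, 0.0877]
tool_rot: [3.141, -0.0, 0.456]
contact_force: [0.7, -0.8, 0.1]
opening: 0.0002
```

Call:
{"name": "move_arm", "arguments": {"deltas": [{"x":0,"y":0,"z":-0.03,"wx":0,"wy":0,"wz":0,"hand":0},{"x":0,"y":0,"z":-0.08,"wx":0,"wy":0,"wz":0,"hand":0},{"x":-0.04,"y":0,"z":-0.12,"wx":0,"wy":0,"wz":0,"hand":0},{"x":-0.09,"y":0,"z":-0.12,"wx":0,"wy":0,"wz":0,"hand":0},{"x":-0.09,"y":0,"z":-0.12,"wx":0,"wy":0,"wz":0,"hand":0}]}}

```text
time: 8.38
tool_pos: [0.421, -0.0409, 0.2082]
tool_rot: [3.141, 0.0, 0.454]
contact_force: [0.8, -0.1, 0.0]
opening: 0.0002
```

Run:
```python
import cv2,numpy as np
from h import *
from cell import monitor
f=viewer.read_camera("scene")[:,:,::-1];cv2.imwrite("pics/scene2.png",f)
b=f[215:290,295:365]
a=viewer.read_camera("top")[:,:,::-1][205:305,255:350]
a=cv2.resize(a,None,fx=4.2,fy=4.2,interpolation=cv2.INTER_CUBIC)
b=cv2.resize(b,None,fx=5.6,fy=5.6,interpolation=cv2.INTER_CUBIC)
c=np.zeros((420,800,3),np.uint8);c[:,:399]=a;c[:,400:792]=b;cv2.imwrite("pics/c2.png",c)
s=monitor.observe();print(s["time"],s["tool_pos"],s["contact_force"])
```

```text
8.475 [ 0.42357431 -0.04052132  0.20811358] [ 0.85508607 -0.37983002 -0.56596561]
```

View pics/c2.png

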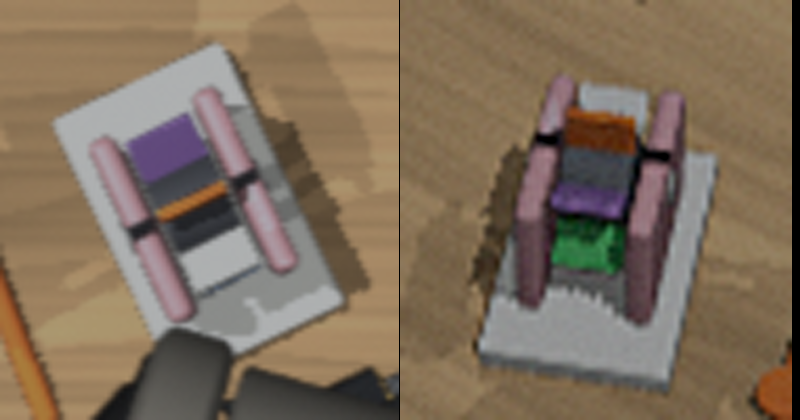

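View pics/scene2.png

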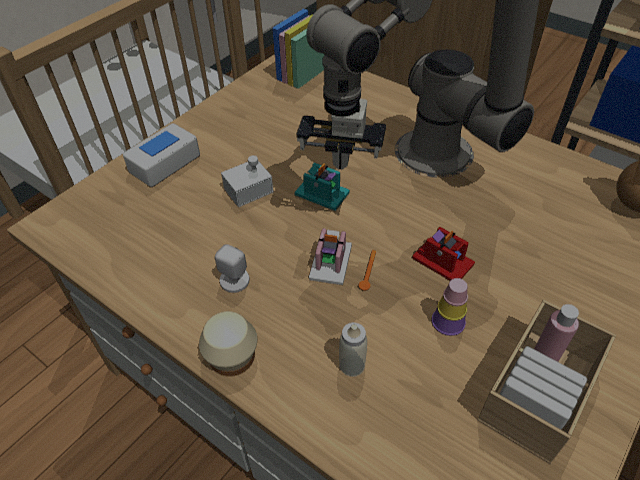

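Orange stands upright between the marks, with its edge on the mark line at crop (160,216) to (228,186). The counter and all bystanders are at their starting pixels, and the arm is clear at z ≈ 0.21.

```bash
python3 -c "
from cell import robot
print(robot.hand_in())"
```

```text
the job is handed in; nothing more can be done
None
```

The feed counter now shows orange. The blue tab was up at the start, so I flicked the wheel two clicks towards the robot, one at a time with the fingers shut.

- **Clicks:** After the first, the pictures showed white up and at rest. After the second, they showed orange straight up between the two dark marks.
- **Surroundings:** The counter and its base corners, the cups, bottle, spoon, tin and monitor all sit at the same pixels as in the first pictures.
- **Arm:** It was clear of everything at z ≈ 0.21 m when I handed in at about 8.5 s. The largest force I saw during a sweep was about 4 N.

No check failed. The two cameras disagreed by about 5 mm on the sideways position of the tab, so I shifted the finger 2 mm towards the counter's midline before the first sweep.

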